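Take the basket out of the ultrasonic bath and hang it to drip

TASK

Switch the ultrasonic bath off by pushing the toggle lever on its console fully over, away from the robot, while the basket is still in the bath. Then lift the basket out by its handle and hang it, level and still, by the handle on the hook that is free and has the drip tray below it: of the three rack hooks, one already carries a basket and one is above the hotplate. Do not let the basket touch the hotplate, and leave the other basket hanging, the tray in place and the rest of the bench undisturbed.

Things in the scene. Friction and masses are not known exactly. Their poses are not given: they have to be found in the camera images.
- basket: Basket to hang, starts in the bath: open steel box 90 (x) x 80 (y) x 55 mm with a rigid handle: uprights at y = +-38 mm and a straight grip bar along y, 74 mm long, 14 mm thick (x), underside 110 and top 142 mm above the origin (centre of the underside, z up). The bar's underside rests on the hook: grip only its upper 15 to 20 mm from above, fingers closing along x. About 0.25 kg.
- bath: Ultrasonic bath, fixed: white housing 190 (x) x 160 (y) x 110 mm tall with an open tank 140 (x) x 120 (y) mm, floor 40 mm above the table. On its -y side a grey console 190 x 80 mm, 55 mm tall, carries the lever. Origin: centre of the housing's underside, on the table; x points away from the robot at yaw 0.
- tank_floor (a point): Centre of the tank's inner floor, 40 mm above the table; axes of the bath.
- lever (a joint): Toggle lever on the console, in rad. 0: leans towards the robot (bath's -x), bath on. 1.0: pushed fully over to the bath's +x, bath off. Stays where it is left; turns about the bath's y axis.
- lever_tip (a point): Tip of the black lever, about 60 mm from its pivot; it moves with the lever.
- rack: Drying rack, fixed: square crossbar along its y (top 230 mm up, 35 to 55 mm behind the hook points) on two posts at y = +-235 mm, feet from x = -65 to +105 mm. Three flat hooks, 24 mm wide, point from the crossbar to the rack's -x, to the robot. Origin on the table below the middle hook point; x points away from the robot.
- hook_left (a point): Middle of the flat top of the left (rack's +y) hook, where a handle bar rests across it, 230 mm above the table; axes of the rack. The level seat runs from x = -35 mm to the crossbar; in front of it (x = -35 to -40 mm) a lip rises 12 mm above the seat. Hooks are 145 mm apart.
- hook_mid (a point): Middle of the flat top of the middle hook, where a handle bar rests across it, 230 mm above the table; axes of the rack. The level seat runs from x = -35 mm to the crossbar; in front of it (x = -35 to -40 mm) a lip rises 12 mm above the seat. Hooks are 145 mm apart.
- hook_right (a point): Middle of the flat top of the right (rack's -y) hook, where a handle bar rests across it, 230 mm above the table; axes of the rack. The level seat runs from x = -35 mm to the crossbar; in front of it (x = -35 to -40 mm) a lip rises 12 mm above the seat. Hooks are 145 mm apart.
- hung_basket: An equal basket (same sizes, axes and origin) that already hangs on one of the hooks; origin 120 mm above the table when hung.
- tray: Drip tray: shallow open plastic tray 150 mm (x) by 125 mm (y), 22 mm tall, walls 4 mm, on the table below one of the two free hooks. Origin: centre of its underside.
- hotplate: Hotplate, fixed: grey housing 160 x 125 mm, 62 mm tall, with a round metal plate 120 mm across whose top is 85 mm above the table; below the other free hook. Origin: on the table below the plate's centre.
- bottle: Glass laboratory bottle with a screw cap, 86 mm across, 170 mm tall, standing on the bench. Origin: centre of its underside.
- tube_block: Solid plastic tube block 70 x 120 x 50 mm with rows of holes on top, standing on the bench. Origin: centre of its underside.
- tip_box: Pipette-tip box with a clear cover, 85 x 120 x 75 mm, standing on the bench. Origin: centre of its underside.
- beaker: Glass beaker, 80 mm across, 100 mm tall, standing on the bench. Origin: centre of its underside.
- wash_bottle: Plastic bottle with a screw cap, 70 mm across, 160 mm tall, standing on the bench. Origin: centre of its underside.

How it is judged:
By the outcome, as a careful person would: the job done as asked, in the order asked, and still so for the second after the job is handed in, with the robot touching nothing.
It also fails if it takes over 58 s, if anything falls off the work surface, if the arm or the gripper's body presses on something with over 40 N, if the wrist force passes 120 N, or if a joint passes its speed limit or range.

ROBOT

A 6-joint arm with a two-finger parallel gripper is mounted at the origin on the work surface. World frame = base frame: x ahead of the robot, y to its left, z up, the work surface at z = 0. Lengths are in mm, angles in rad, forces in N, time in s.
With the tool pointing down it reaches from about 300 to 750 mm from the base axis. Payload 8.5 kg.
Tool frame: the origin (TCP) lies midway between the tips of the shut fingers; the grasp point (between the pads) lies 19 mm behind it (env.grasp_offset is the distance from the TCP to the grasp point, in mm); z points along the fingers, y is the line along which they close (so a half turn about z gives the same grasp; the last joint's range is limited). The gripper opens to 85 mm and grips with 20 to 120 N. Pads are 22 mm wide; open, the fingers measure 114 mm over their backs; the gripper's body (76 mm by 85 mm) begins 54 mm behind the grasp point. The pads swing forward as they close: fully open they stand 13 mm farther back than shut.
Start: joints at [1.064, 0.381, 1.297, -0, 1.464, -0.215], TCP at [158.213, 526.734, 210.822] pointing down, gripper open.
Joint ranges: [-3.11, 3.11], [-0.89, 2.33], [0.22, 2.48], [-1.42, 4.56], [0.17, 2.85], [-2.88, 2.88]. Speed limits (rad/s): [2.39, 2.39, 3.14, 3.14, 3.14, 3.14].

INTERFACE

Orientations are given as a unit quaternion [w, x, y, z].
In Python, from station import env, camera, search_frame, silhouettes, mark_of gives the robot as it stands. The module is installed in compiled form; this text tells all that it offers.
- The arm moves only by the tool send_rows, never from a script. Its argument "series" is a list of rows, each a list of 7 numbers: the turn, a rotation vector about the tool's x, y, z as a fraction of full scale, then the shift along the tool's x, y, z as a fraction of full scale, then the opening, from 0 (shut) to 1 (fully open). In form: [[wx, wy, wz, tx, ty, tz, gripper], ...]. A call has 1 to 20 rows; each row shifts and turns the commanded pose from where the row before left it, along the tool's axes as they then stand; what a row does not reach is not made up. Full scale, the value 1, is 0.05 m for a shift and 0.15 rad for a turn. A row lasts 1/10 s, in which the tool goes at most 50 mm and 8.59 degrees, less where a joint would pass 70% of its speed; a pose out of reach is approached as far as the arm can. A call with a number of a shift or a turn outside -1 to 1 is refused whole. A call with a gripper value outside its range is refused whole. The fingers move at their own pace and stop on an object; "squeeze" is the grip in N (left out, the last holds). Time passes only in rows, so rows that do not move let the fingers close. It gives the time, the measured TCP pose, the force, the opening and the grip force at its end, in the units of the state.
- env.read_state(): the state, without advancing time (a new reading comes with each control period).
- camera(name): name is "side" or "top" or "wrist"; returns a dict with "img" (480x640x3 uint8, blue, green, red), "camera_matrix" (3x3 intrinsics, pixels), "R" (3x3) and "t" (3): a world point X has camera coordinates R X + t. Camera axes: x right, y down, z forward; pixel columns grow to the right and rows downward; lengths in mm; the calibration is good to about 2 mm. A picture is of the moment at which its call begins. There is no depth.
- env.finish_job(): hands the job in; it is judged then, once.
Trained networks look in a picture, given as the dict that the camera call returned (one of the last four; its "shot" number tells which), for a name from the list of things; names that differ only in an ending like _2 or _b are one class to them, and where a whole thing is asked for, a point or a joint stands for the part that bears it (a point fixed in the world has none). Each returns a list of dicts, best first, with "confidence" (0 to 1); they miss things now and then, are a little off and sometimes report something else, mostly with a low value. They report only what shows in the picture. A call takes as long as a camera call.
- search_frame(picture, target): "box" ([left, top, width, height] in pixels, round what is visible of it).
- silhouettes(picture, target): "mask" (480x640 bool, what is visible of it) and "box" ([left, top, width, height] in pixels, round what is visible of it).
- mark_of(picture, target): "centre" ([column, row] in pixels: a listed point, or the origin of a listed thing).
The state is a dict: "t": time; "joints": joint angles; "joint_velocities": joint speeds; "tau": joint torques, N m; "tcp_pos": TCP position; "eef_rot": TCP orientation; "force": force on the tool from outside, world axes, zero at the start; "moment": the same for the moment, N m; "opening": finger opening in mm; "gripper_force": force on a finger pad.
Only numpy, scipy, OpenCV 4.12 (cv2) and the standard library are available. Lean on these libraries where they do the work, as an engineer would, in place of code of your own. Each camera call takes 0.05 s, during which the arm holds its last target. There are 200 camera calls.

## Working session

There is one attempt and no reset: what is moved stays moved. The work goes in short steps, Python scripts to look and compute and a tool call to move; the robot and the scene stay as the last step left them, time stands still between calls to the robot, and variables do not carry over. Pictures are saved under pics/ and viewed, at most 10 in all, crops included, and the job is handed in when it is done.

Besides the shell and the picture viewer there is one more tool, called after "Emit:" in YAML: its name, and indented under it one key for each argument. send_rows: Moves the arm, as the interface text tells. Its arguments: {"type":"object","properties":{"series":{"type":"array","items":{"type":"array","items":{"type":"number","minimum":-1,"maximum":1}}},"squeeze":{"type":"number"}},"required":["series"]}

```bash
mkdir -p pics; cat > h.py <<'E'
import numpy as np, cv2
from station import env, camera, search_frame, silhouettes, mark_of
def pix(c,X):
    p=c["R"]@np.array(X,float)+np.array(c["t"]).ravel(); q=c["camera_matrix"]@p; return q[:2]/q[2]
def ray(c,uv):
    R=np.array(c["R"]);t=np.array(c["t"]).ravel()
    d=R.T@np.linalg.inv(c["camera_matrix"])@np.array([uv[0],uv[1],1.]); return -R.T@t,d/np.linalg.norm(d)
def onz(c,uv,z):
    o,d=ray(c,uv); return o+d*(z-o[2])/d[2]
def tri(rs):
    A=np.zeros((3,3));b=np.zeros(3)
    for o,d in rs:
        P=np.eye(3)-np.outer(d,d);A+=P;b+=P@o
    X=np.linalg.solve(A,b); return X,[float(np.linalg.norm((np.eye(3)-np.outer(d,d))@(X-o))) for o,d in rs]
E
python3 - <<'E'
from h import *
np.set_printoptions(precision=1,suppress=True)
cs={n:camera(n) for n in("side","top")}
for n,c in cs.items():
    cv2.imwrite(f"pics/{n}0.png",c["img"]); print(n,ray(c,(320,240)))
for k,z in dict(basket=None,bath=0,tank_floor=40,lever_tip=None,hook_left=230,hook_mid=230,hook_right=230,rack=0,hung_basket=120,tray=0,hotplate=0,bottle=0,tube_block=0,tip_box=0,beaker=0,wash_bottle=0).items():
    rs=[];s=k
    for n,c in cs.items():
        m=mark_of(c,k)
        if m:
            uv=m[0]["centre"]; rs.append(ray(c,uv)); s+=f" | {n} {np.round(uv)} {m[0]['confidence']:.2f} {onz(c,uv,z) if z is not None else ''}"
    if len(rs)==2: s+=f" tri {tri(rs)[0]} {np.round(tri(rs)[1],1)}"
    print(s)
s=env.read_state(); print(s["tcp_pos"],s["eef_rot"],s["opening"])
E
```

```text
side (array([ -23.7, -757.6,  794.3]), array([ 0.5,  0.6, -0.6]))
top (array([527.1,  -7.9, 955.2]), array([ 0.1, -0. , -1. ]))
basket | side [170. 238.] 0.93  | top [168. 302.] 0.67  tri [479.1 303.4  34.8] [1.2 1.2]
bath | side [172. 247.] 0.93 [486.5 318.9   0. ] | top [168. 304.] 0.90 [475.1 313.7   0. ] tri [478.2 308.5   9.7] [3.1 3.1]
tank_floor | side [309. 238.] 0.46 [698.2  91.8  40. ]
lever_tip | side [173. 229.] 0.57  | top [168. 303.] 0.59  tri [481.5 291.5  63.7] [1.8 1.8]
hook_left | side [307. 215.] 0.96 [560.  -65.8 230. ] | top [352. 260.] 0.84 [554.5 -68.3 230. ] tri [555.5 -68.9 233.1] [1.4 1.4]
hook_mid | side [376. 248.] 0.85 [ 574.3 -215.4  230. ] | top [170. 304.] 0.66 [487.2 232.3 230. ] tri [585.2  53.6 190.5] [206.3 206.3]
hook_right | side [456. 290.] 0.82 [ 583.2 -364.7  230. ] | top [529. 241.] 0.93 [ 582.  -361.4  230. ] tri [ 583.2 -363.2  228.6] [1.5 1.5]
rack | side [306. 217.] 0.15 [791.6 210.1   0. ]
hung_basket | side [368. 305.] 0.90 [ 562.4 -215.6  120. ] | top [427. 251.] 0.83 [ 574.6 -219.7  120. ] tri [ 570.  -216.4  117.8] [6. 6.]
tray | sid
[... 276 characters left out ...]
40.] 0.78 [730.2 133.8   0. ] | top [245. 181.] 0.55 [741.8 144.8   0. ] tri [743.6 147.6 -12.9] [1.3 1.3]
tube_block | side [204. 331.] 0.78 [388.4  38.   -0. ] | top [300. 343.] 0.65 [386.3  28.    0. ] tri [385.8  28.8   7.8] [2. 2.]
tip_box | side [385. 265.] 0.90 [787.3 -50.    0. ] | top [336. 154.] 0.70 [798.9 -56.    0. ] tri [793.8 -52.2  -0.2] [6.2 6.2]
beaker | side [310. 316.] 0.24 [562.1 -64.    0. ] | top [200. 189.] 0.74 [725.  246.2   0. ] tri [ 842.8  331.4 -421.4] [40.6 40.6]
wash_bottle | side [442. 318.] 0.68 [ 742.7 -240.2    0. ] | top [422. 173.] 0.82 [ 753.9 -244.9    0. ] tri [ 749.7 -241.5   -1.3] [5.5 5.5]
[158.2 526.7 210.8] [-0.   0.1  1.  -0. ] 85.61053142859265
```

View pics/side0.png

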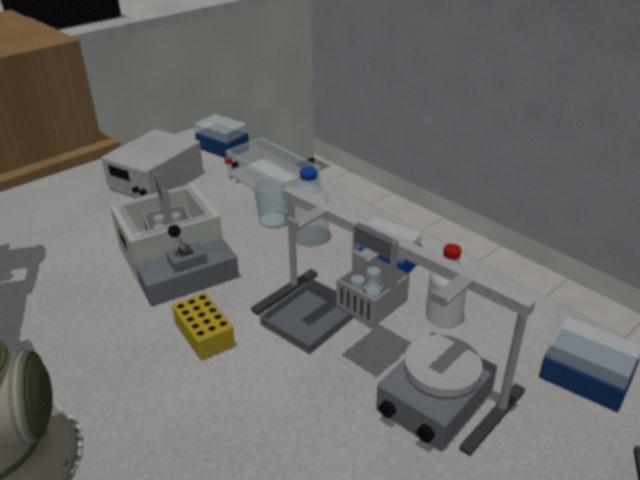

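View pics/top0.png

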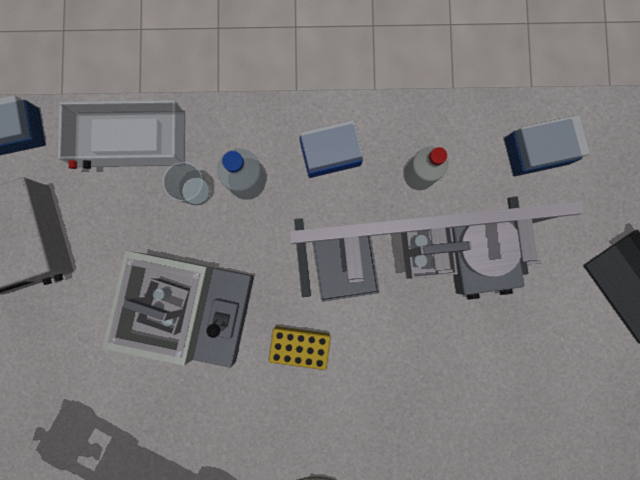

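The side view shows the bath with its lever tip at (174,231) and the tray under the left hook. In the top view the lever tip is at (213,330), the tray at (345,268), the hung basket on the middle hook, and the hotplate under the right hook. The network's lever_tip mark landed on the basket, so I'll zoom in there.

```bash
python3 - <<'E'
from h import *
a=cv2.imread("pics/top0.png")[245:375,95:265]; b=cv2.imread("pics/side0.png")[165:305,100:245]
a=cv2.resize(a,None,fx=4,fy=4,interpolation=cv2.INTER_CUBIC)[:, :]
cv2.imwrite("pics/tz.png",a); cv2.imwrite("pics/sz.png",cv2.resize(b,None,fx=4,fy=4,interpolation=cv2.INTER_CUBIC))
E
```

```text
(no output)
```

View pics/tz.png

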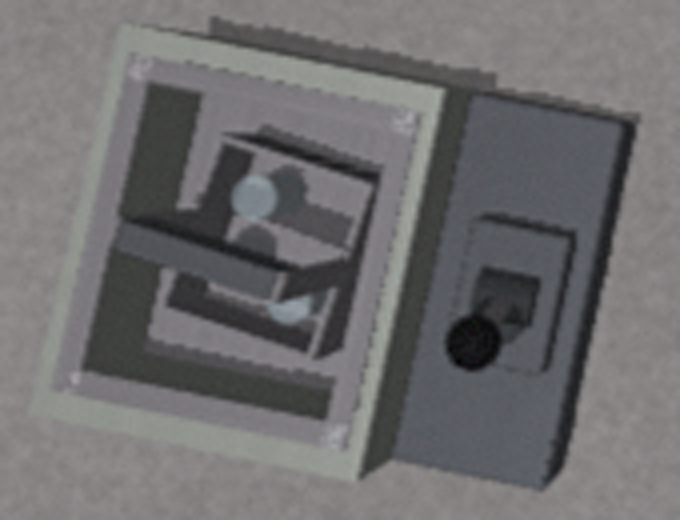

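View pics/sz.png

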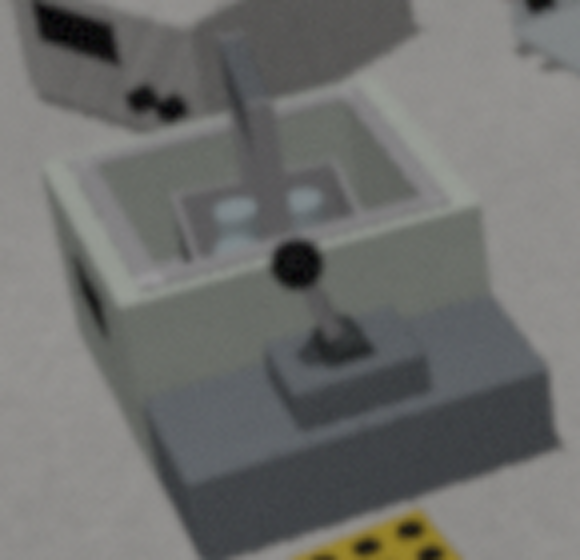

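The crops show the housing top corners, the bar's top face centred near (201,263) in the top crop, and the lever ball at (472,342) in the top crop and (297,263) in the side crop.

```bash
python3 - <<'E'
from h import *
np.set_printoptions(precision=1,suppress=True)
T=camera("top");S=camera("side")
t=lambda u,v:(95+u/4,245+v/4); s=lambda u,v:(100+u/4,165+v/4)
C=[onz(T,t(*p),110) for p in((122,28),(445,90),(360,480),(33,412))]
print("corners",np.array(C),"sizes",[np.linalg.norm(C[i]-C[(i+1)%4]) for i in range(4)])
c=np.mean(C,0);d=(C[0]+C[1]-C[2]-C[3])[:2]; e=(C[0]+C[3]-C[1]-C[2])[:2]
print("centre",c,"yaw",np.arctan2(d[1],d[0]),np.arctan2(-e[0],e[1]))
C2=[onz(S,s(*p),110) for p in((45,162),(123,305),(482,208),(372,85))]
print("side corners",np.array(C2),np.mean(C2,0))
L,r=tri([ray(T,t(472,342)),ray(S,s(297,263))]); print("lever",L,r)
y=np.arctan2(d[1],d[0]);R=np.array([[np.cos(y),-np.sin(y)],[np.sin(y),np.cos(y)]])
print("lever in bath",R.T@(L[:2]-c[:2]))
B=[onz(T,t(*p),182) for p in((115,252),(122,228),(278,300),(290,272))]
print("bar",np.array(B),np.mean(B,0),"len",np.linalg.norm(B[0]-B[2]))
b=(B[0]+B[1]-B[2]-B[3]);print("bar yaw",np.arctan2(-b[0],b[1]))
print("bar centre in side crop",(pix(S,np.mean(B,0))-[100,165])*4)
# side bar ends
for p in ((230,35),(262,103)): print("side bar",onz(S,s(*p),182))
for k,z in(("hook_left",230),("hook_mid",230),("hook_right",230)):
  print(k,[onz(c,mark_of(c,k)[0]["centre"],z) for c in(S,T) if mark_of(c,k)])
for z in (0,): print("tray", silhouettes(T,"tray")[0]["box"], [onz(T,p,22) for p in((314,234),(371,232),(378,292),(324,299))])
E
```

```text
corners [[581.8 359.6 110. ]
 [549.4 203.2 110. ]
 [365.4 242.9 110. ]
 [399.5 398.7 110. ]] sizes [np.float64(159.62675113182027), np.float64(188.18473847179305), np.float64(159.47569090656648), np.float64(186.39383320676805)]
centre [474.  301.1 110. ] yaw -0.21189797426850862 -0.20981280119831264
side corners [[401.9 396.9 110. ]
 [367.3 243.4 110. ]
 [547.8 197.  110. ]
 [576.7 348.1 110. ]] [473.4 296.3 110. ]
lever [432.7 183.8 134.1] [0.7807051915623145, 0.78070519156233]
lever in bath [ -15.8 -123.3]
bar [[478.9 329.6 182. ]
 [489.3 326.7 182. ]
 [457.  257.9 182. ]
 [469.  252.8 182. ]] [473.5 291.8 182. ] len 74.92646709730676
bar yaw -0.28184659886967856
bar centre in side crop [241.5  69.3]
side bar [488.  328.8 182. ]
side bar [463.3 253.9 182. ]
hook_left [array([560. , -67.2, 230. ]), array([553.9, -66.8, 230. ])]
hook_mid [array([ 575.8, -213.3,  230. ]), array([ 570.9, -217.6,  230. ])]
hook_right [array([ 585.4, -364.3,  230. ]), array([ 580.8, -362.1,  230. ])]
tray [311.4, 236.3, 64.5, 66.7] [array([619.7,  -5.1,  22. ]), array([ 622.1, -127.1,   22. ]), array([ 494.2, -138.7,   22. ]), array([481.3, -24.2,  22. ])]
```

```bash
cat >> h.py <<'E'
from scipy.spatial.transform import Rotation as Ro
np.set_printoptions(precision=3,suppress=True)
def rot(s): q=s["eef_rot"]; return Ro.from_quat([q[1],q[2],q[3],q[0]])
def goto(pos,yaw,s=None,sgn=None):
    """turn needed (scale units, tool axes) to point down with tool y at world yaw (or yaw+pi), then shift (scale units)"""
    s=s or env.read_state(); r=rot(s)
    best=[]
    for k in(0,np.pi):
        y=np.array([np.cos(yaw+k),np.sin(yaw+k),0]);z=np.array([0,0,-1.]);g=Ro.from_matrix(np.c_[np.cross(y,z),y,z])
        w=(r.inv()*g).as_rotvec(); best.append((abs(w).max(),w,g))
    best.sort(key=lambda b:b[0])
    for _,w,g in best: print("turn",w/.15,"then shift",g.inv().apply(np.array(pos)-s["tcp_pos"])/50,"dist",np.linalg.norm(np.array(pos)-s["tcp_pos"]))
def bath(x,y,z,yaw=-.21,c=(474,300)):
    return [c[0]+np.cos(yaw)*x-np.sin(yaw)*y,c[1]+np.sin(yaw)*x+np.cos(yaw)*y,z]
E
python3 - <<'E'
from h import *
s=env.read_state(); print(rot(s).as_matrix(), s["joints"])
p=bath(-60,-123,211);print(p); goto(p,-.21)
E
```

```text
[[-0.958  0.288  0.   ]
 [ 0.288  0.958  0.   ]
 [-0.     0.    -1.   ]] [ 1.064  0.381  1.297 -0.     1.464 -0.215]
[np.float64(389.6775774354808), np.float64(192.20979147969575), 211]
turn [0.    0.    9.927] then shift [-5.579  5.922 -0.004] dist 406.80938798058287
turn [ -0.      0.    -11.017] then shift [ 5.579 -5.922 -0.004] dist 406.80938798058287
```

Emit:
send_rows:
  series:
    - [0,0,0.993,0,0,0,0]
    - [0,0,0.993,0,0,0,0]
    - [0,0,0.993,0,0,0,0]
    - [0,0,0.993,0,0,0,0]
    - [0,0,0.993,0,0,0,0]
    - [0,0,0.993,0,0,0,0]
    - [0,0,0.993,0,0,0,0]
    - [0,0,0.993,0,0,0,0]
    - [0,0,0.993,0,0,0,0]
    - [0,0,0.993,0,0,0,0]
    - [0,0,0,-0.56,0.59,0,0]
    - [0,0,0,-0.56,0.59,0,0]
    - [0,0,0,-0.56,0.59,0,0]
    - [0,0,0,-0.56,0.59,0,0]
    - [0,0,0,-0.56,0.59,0,0]
    - [0,0,0,-0.56,0.59,0,0]
    - [0,0,0,-0.56,0.59,0,0]
    - [0,0,0,-0.56,0.59,0,0]
    - [0,0,0,-0.56,0.59,0,0]
    - [0,0,0,-0.56,0.59,0,0]

```text
t: 4.45
tcp_pos: [388.9, 189.8, 211.0]
eef_rot: [0.0, 0.777, 0.629, 0.0]
force: [0.4, 0.5, 0.1]
opening: 0.1
gripper_force: 0.0
```

Emit:
send_rows:
  series:
    - [0,0,0,0,0,0.39,0]
    - [0,0,0,0,0,0.39,0]
    - [0,0,0,0,0,0.39,0]
    - [0,0,0,0,0,0.39,0]
    - [0,0,0,0,0,0.39,0]
    - [0,0,0,0,0,0,0]
    - [0,0,0,0,0.2,0,0]
    - [0,0,0,0,0.2,0,0]
    - [0,0,0,0,0.2,0,0]
    - [0,0,0,0,0.2,0,0]
    - [0,0,0,0,0.2,0,0]
    - [0,0,0,0,0.2,0,0]
    - [0,0,0,0,0.1,0,0]

```text
t: 5.75
tcp_pos: [453.3, 177.5, 113.9]
eef_rot: [0.0, 0.778, 0.629, 0.001]
force: [0.2, 1.2, 0.4]
opening: -0.1
gripper_force: 0.8
```

```bash
python3 - <<'E'
from h import *
S=camera("side");T=camera("top")
a=cv2.resize(S["img"][145:305,90:250],None,fx=2.5,fy=2.5);b=cv2.resize(T["img"][225:385,105:265],None,fx=2.5,fy=2.5)
cv2.imwrite("pics/push1.png",np.hstack([a,b]))
s=env.read_state();print(s["tcp_pos"],s["force"])
E
```

```text
[452.578 177.425 113.324] [-0.438  0.867 -0.623]
```

View pics/push1.png

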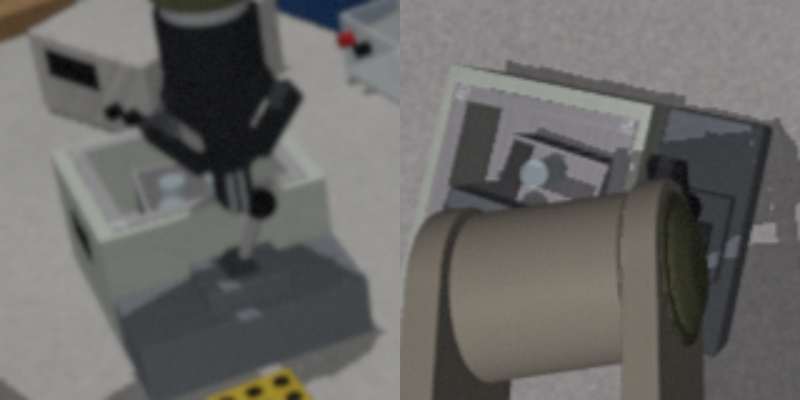

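The lever ball sits at side crop (262,204), now past upright and ahead of the fingers. I'll keep pushing slowly.

Emit:
send_rows:
  series:
    - [0,0,0,0,0.1,0,0]
    - [0,0,0,0,0.1,0,0]
    - [0,0,0,0,0.08,0,0]
    - [0,0,0,0,0,0,0]

```text
t: 6.25
tcp_pos: [459.7, 175.8, 112.5]
eef_rot: [-0.005, 0.777, 0.629, -0.005]
force: [-23.2, 6.1, 13.3]
opening: 0.1
gripper_force: 13.2
```

Emit:
send_rows:
  series:
    - [0,0,0,0,0.06,0,0]
    - [0,0,0,0,0,0,0]

```text
t: 6.45
tcp_pos: [460.0, 175.7, 112.4]
eef_rot: [-0.007, 0.777, 0.629, -0.007]
force: [-32.3, 7.3, 19.5]
opening: -0.1
gripper_force: 18.6
```

Emit:
send_rows:
  series:
    - [0,0,0,0,0.06,0,0]
    - [0,0,0,0,0,0,0]

```text
t: 6.65
tcp_pos: [460.4, 175.6, 112.3]
eef_rot: [-0.009, 0.777, 0.63, -0.009]
force: [-43.9, 9.9, 25.7]
opening: 0.1
gripper_force: 24.1
```

Emit:
send_rows:
  series:
    - [0,0,0,0,-0.3,0,0]
    - [0,0,0,0,-0.5,0,0]
    - [0,0,0,0,-0.5,0,0]
    - [0,0,0,0,0,-0.5,0.5]
    - [0,0,0,0,0,-0.7,1]
    - [0,0,0,0,0,-0.7,1]
    - [0,0,0,0,0,-0.7,1]
    - [0,0,0,0,0,0,1]

```text
t: 7.45
tcp_pos: [409.5, 187.4, 247.4]
eef_rot: [0.002, 0.777, 0.629, 0.004]
force: [0.2, 0.1, -0.6]
opening: 72.6
gripper_force: 0.0
```

```bash
python3 - <<'E'
from h import *
S=camera("side");T=camera("top")
a=cv2.resize(S["img"][145:305,90:250],None,fx=2.5,fy=2.5);b=cv2.resize(T["img"][225:385,105:265],None,fx=2.5,fy=2.5)
cv2.imwrite("pics/push2.png",np.hstack([a,b]))
s=env.read_state();print(s["tcp_pos"],s["force"])
goto([474.5,291.5,240],-.29)
E
```

```text
[407.839 187.068 243.361] [ 0.159 -0.827 -0.64 ]
turn [ 0.005 -0.002  0.53 ] then shift [2.383 0.68  0.067] dist 123.93970792199418
turn [  0.002   0.008 -20.414] then shift [-2.383 -0.68   0.067] dist 123.93970792199418
```

View pics/push2.png

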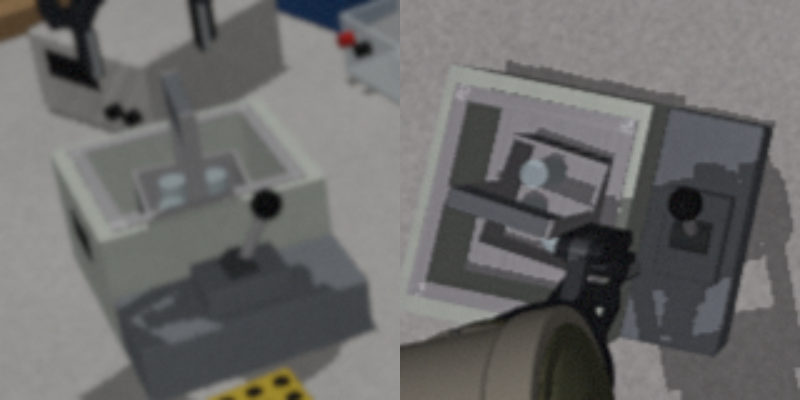

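The lever ball is now at top crop (285,204), leaning away from the robot, and the basket hasn't moved. Next I move over the bar.

Emit:
send_rows:
  series:
    - [0,0,0.53,0,0,0,1]
    - [0,0,0,0.477,0.136,0,1]
    - [0,0,0,0.477,0.136,0,1]
    - [0,0,0,0.477,0.136,0,1]
    - [0,0,0,0.477,0.136,0,1]
    - [0,0,0,0.477,0.136,0,1]
    - [0,0,0,0,0,0,1]
    - [0,0,0,0,0,0,1]

```text
t: 8.35
tcp_pos: [474.0, 291.4, 241.7]
eef_rot: [-0.0, 0.802, 0.598, -0.002]
force: [-0.5, -0.1, 0.5]
opening: 85.4
gripper_force: 0.0
```

```bash
python3 - <<'E'
from h import *
S=camera("side");T=camera("top");W=camera("wrist")
L,r=tri([ray(T,(219,306.6)),ray(S,(196,226.6))]);print("lever",L,r,"moved",L-np.array([432.7,183.8,134.1]))
cv2.imwrite("pics/w.png",W["img"])
print([pix(W,bath(x,y,182,-.29,(474.5,291.5))) for x in(-7,7) for y in(-37,37)])
goto([474.5,291.5,165],-.29)
E
```

```text
lever [475.761 174.122 129.123] [0.3788096756655098, 0.3788096756654654] moved [43.061 -9.678 -4.977]
[array([301.05, 311.55]), array([300.045, 190.586]), array([323.971, 311.561]), array([325.091, 190.589])]
turn [-0.004  0.004 -0.004] then shift [0.013 0.006 1.56 ] dist 78.02771782072062
turn [ 0.006  0.007 20.94 ] then shift [-0.013 -0.006  1.56 ] dist 78.02771782072062
```

View pics/w.png

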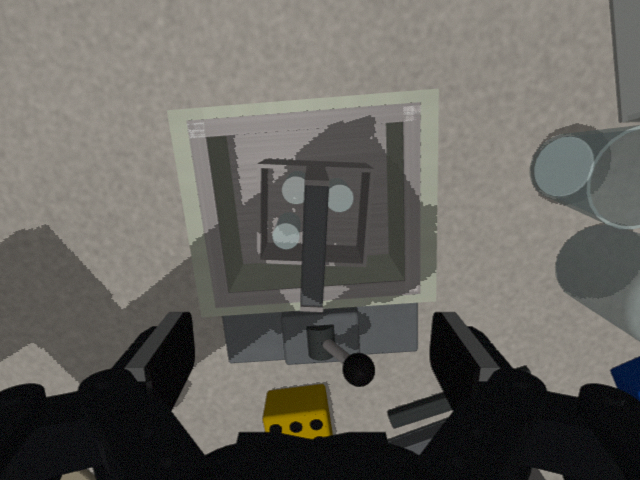

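In the wrist view the bar runs from about (316,182) to (313,308), which matches my prediction to within 2 mm. I'll descend and grip.

Emit:
send_rows:
  series:
    - [0,0,0,0,0,0.39,1]
    - [0,0,0,0,0,0.39,1]
    - [0,0,0,0,0,0.39,1]
    - [0,0,0,0,0,0.37,1]
    - [0,0,0,0,0,0,1]
    - [0,0,0,0,0,0,0]
    - [0,0,0,0,0,0,0]
    - [0,0,0,0,0,0,0]
    - [0,0,0,0,0,0,0]
    - [0,0,0,0,0,0,0]
    - [0,0,0,0,0,0,0]
    - [0,0,0,0,0,0,0]
    - [0,0,0,0,0,0,0]
  squeeze: 50

```text
t: 9.8
tcp_pos: [474.4, 291.7, 166.3]
eef_rot: [-0.0, 0.802, 0.598, -0.0]
force: [-0.5, -0.3, 0.2]
opening: -0.2
gripper_force: 0.0
```

```bash
python3 - <<'E'
from h import *
S=camera("side");W=camera("wrist")
a=cv2.resize(S["img"][145:305,90:250],None,fx=2.5,fy=2.5);b=cv2.resize(W["img"][:, 80:560],(400,400))
cv2.imwrite("pics/g1.png",np.hstack([a,b]))
print(env.read_state()["opening"])
E
```

```text
-0.35322329799147323
```

View pics/g1.png

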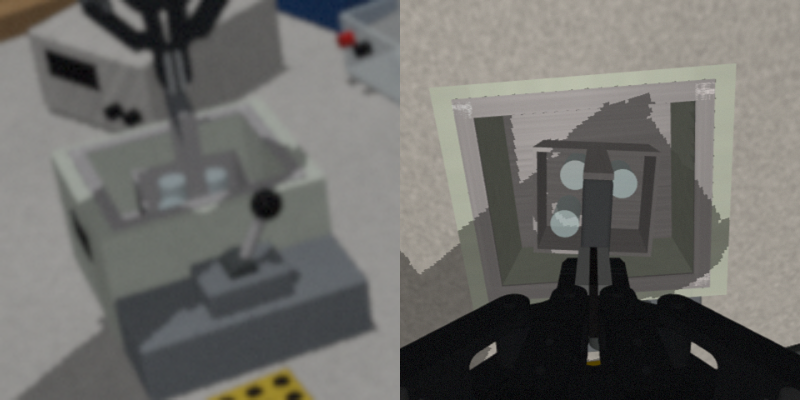

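```bash
python3 - <<'E'
from h import *
S=camera("side");T=camera("top");W=camera("wrist")
s=env.read_state()["tcp_pos"]
print("tcp side crop",(pix(S,s)-[90,145])*2.5,"wrist crop",(pix(W,s)-[80,0])/1.2)
t=lambda u,v:(95+u/4,245+v/4); q=lambda u,v:(100+u/4,165+v/4)
for a,b in(((118,240),(230,35)),((284,286),(262,103))): print(tri([ray(T,t(*a)),ray(S,q(*b))]))
a=cv2.resize(S["img"][140:230,110:230],None,fx=6.5,fy=6.5,interpolation=cv2.INTER_CUBIC)
cv2.imwrite("pics/g2.png",a)
E
```

```text
tcp side crop [179.912 109.713] wrist crop [193.071 247.106]
(array([485.394, 326.481, 184.139]), [1.4650447039832866, 1.4650447039831844])
(array([463.395, 255.217, 181.504]), [0.5242413506339514, 0.5242413506338194])
```

View pics/g2.png

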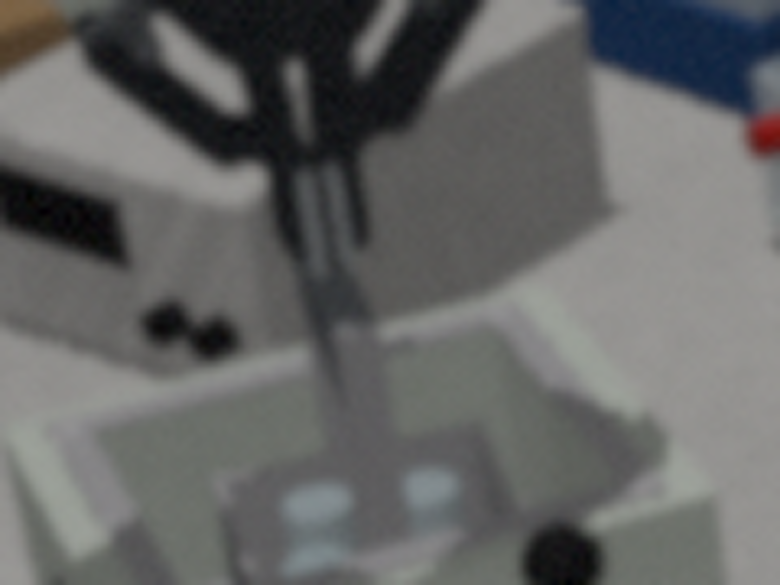

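```bash
python3 - <<'E'
from h import *
S=camera("side")
p=(pix(S,[452.6,177.4,113.3])-[90,145])*2.5
print("push1 tcp crop",p, S["camera_matrix"][0,0])
for z in(166,174,182,190): print(z,(pix(S,[474.4,291.7,z])-[110,140])*6.5)
a=cv2.imread("pics/push1.png")[150:240,180:290]
cv2.circle(a,tuple(int(v) for v in p-[180,150]),1,(0,0,255),-1)
b=cv2.resize(a,None,fx=3.6,fy=3.6,interpolation=cv2.INTER_CUBIC)
g=cv2.imread("pics/g1.png")[100:340,500:700];cv2.circle(g,(93,147),1,(0,0,255),-1)
g=cv2.resize(g,(270,324)); cv2.imwrite("pics/cmp.png",np.hstack([b,g]))
E
```

```text
push1 tcp crop [239.653 230.087] 621.7682283640175
166 [337.744 318.615]
174 [333.88  296.507]
182 [329.988 274.245]
190 [326.069 251.827]
```

View pics/cmp.png

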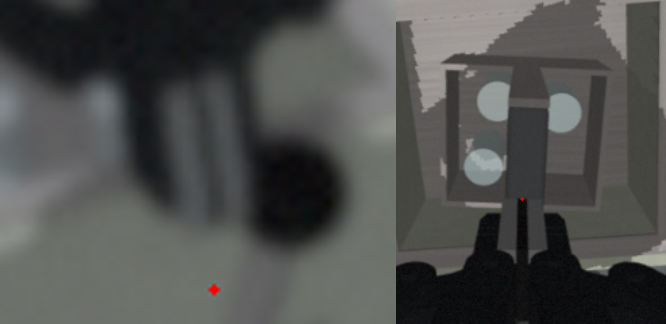

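In both side views the real fingertips sit about 16 mm above the reported TCP, just on top of the bar, so the fingers closed over it. I'll reopen, go 17 mm lower and grip again.

Emit:
send_rows:
  series:
    - [0,0,0,0,0,0,1]
    - [0,0,0,0,0,0,1]
    - [0,0,0,0,0,0,1]
    - [0,0,0,0,0,0,1]
    - [0,0,0,0,0,0,1]
    - [0,0,0,0,0,0.17,1]
    - [0,0,0,0,0,0.17,1]
    - [0,0,0,0,0,0,1]
    - [0,0,0,0,0,0,0]
    - [0,0,0,0,0,0,0]
    - [0,0,0,0,0,0,0]
    - [0,0,0,0,0,0,0]
    - [0,0,0,0,0,0,0]
    - [0,0,0,0,0,0,0]
    - [0,0,0,0,0,0,0]
    - [0,0,0,0,0,0,0]
  squeeze: 50

```text
t: 11.7
tcp_pos: [474.7, 291.7, 149.6]
eef_rot: [0.0, 0.802, 0.597, 0.0]
force: [0.5, 1.0, 2.2]
opening: 12.5
gripper_force: 50.8
```

Emit:
send_rows:
  series:
    - [0,0,0,0,0,-0.1,0]
    - [0,0,0,0,0,-0.2,0]
    - [0,0,0,0,0,-0.3,0]
    - [0,0,0,0,0,-0.3,0]
    - [0,0,0,0,0,-0.3,0]
    - [0,0,0,0,0,-0.3,0]
    - [0,0,0,0,0,-0.3,0]
    - [0,0,0,0,0,-0.3,0]
    - [0,0,0,0,0,-0.2,0]
    - [0,0,0,0,0,0,0]
    - [0,0,0,0,0,0,0]

```text
t: 12.8
tcp_pos: [474.2, 291.6, 263.9]
eef_rot: [-0.0, 0.802, 0.598, -0.0]
force: [0.0, 0.5, -1.9]
opening: 12.4
gripper_force: 50.2
```

```bash
python3 - <<'E'
from h import *
S=camera("side");T=camera("top")
s=env.read_state();print(s["tcp_pos"],s["force"],s["opening"],s["gripper_force"],s["joints"])
for n,c in(("T",T),("S",S)):
    b=silhouettes(c,"basket"); print(n,"basket",[(np.round(x["box"]),round(x["confidence"],2)) for x in b[:2]],[np.round(m["centre"],1) for m in mark_of(c,"basket")[:1]])
ms=[ray(c,mark_of(c,"basket")[0]["centre"]) for c in(S,T)];print("basket origin",tri(ms))
m=silhouettes(T,"rack"); k=m[0]["mask"]; print("rack",m[0]["confidence"],np.round(m[0]["box"]),k.sum())
# per-column top edge of mask -> far edge of crossbar top (z=230)
us=np.arange(300,580,10);P=[];Q=[]
for u in us:
    v=np.where(k[:,u])[0]
    if len(v): P.append([u,v.min(),v.max()])
P=np.array(P);print(P.T)
X=np.array([onz(T,(u,v),230)[:2] for u,v,_ in P]);f=np.polyfit(X[:,1],X[:,0],1);r=X[:,0]-np.polyval(f,X[:,1])
g=abs(r)<3;f=np.polyfit(X[g,1],X[g,0],1);print("far edge x=",f,"yaw",np.arctan(-f[0]),r)
for h in("left","mid","right"):
    print(h,[(n,mm[0]["confidence"],onz(c,mm[0]["centre"],230)) for n,c in(("S",S),("T",T)) for mm in[mark_of(c,"hook_"+h)] if mm])
E
```

```text
[474.106 291.513 263.493] [-0.397 -1.147 -2.505] 12.733441045438724 50.22851228713989 [ 0.339  0.362  1.174 -0.     1.607  0.629]
T basket [(array([112., 277.,  67.,  66.]), 0.85), (array([209., 302.,  19.,  18.]), 0.74)] []
S basket [(array([109., 185., 127., 122.]), 0.68), (array([132., 123.,  58.,  85.]), 0.57)] [array([162.8, 194.1])]Traceback (most recent call last):
  File "<stdin>", line 6, in <module>
IndexError: list index out of range
```

```bash
python3 - <<'E'
from h import *
S=camera("side");T=camera("top")
m=mark_of(S,"basket");print("basket S",[onz(S,x["centre"],153) for x in m[:1]], "expect pix",pix(S,[474,291.5,153.5]))
k=silhouettes(T,"rack"); 
if k:
    k0=k[0]["mask"]; print("rack",k[0]["confidence"],np.round(k[0]["box"]),k0.sum())
    P=np.array([[u,np.where(k0[:,u])[0].min()] for u in range(300,580,10) if k0[:,u].any()])
    X=np.array([onz(T,p,230)[:2] for p in P]);g=np.ones(len(X),bool)
    for _ in range(4):
        f=np.polyfit(X[g,1],X[g,0],1);r=X[:,0]-np.polyval(f,X[:,1]);g=abs(r)<max(2,2*np.median(abs(r)))
    print("far edge",f,"yaw",np.arctan(-f[0]),g.sum(),r)
for h in("left","mid","right"):
    for n,c in(("S",S),("T",T)):
        mm=mark_of(c,"hook_"+h)
        if mm: print(h,n,round(mm[0]["confidence"],2),np.round(mm[0]["centre"],1),onz(c,mm[0]["centre"],230))
# intensity profile near left hook in top view
im=T["img"].astype(int).sum(2)//3
for v in (245,255,265,275): print(v,im[v,338:370])
for u in (352,356): print(u,im[220:292,u])
E
```

```text
basket S [array([477.339, 302.55 , 153.   ])] expect pix [162.76  194.387]
rack 0.91 [293. 197. 291. 102.] 6598
far edge [ -0.088 607.356] yaw 0.08734415732184173 26 [20.378  0.24   0.191  0.142  0.093  0.043 -0.006 -0.055 -0.104  1.519
 -0.202 -0.252 -0.301 -0.35  -0.399 -0.449 -0.498 -0.547 -0.597 -0.646
  0.979 19.391 -0.794  0.832  0.783 -0.942  0.684  0.635]
left S 0.91 [305.3 215.8] [556.224 -66.758 230.   ]
left T 0.93 [351.5 257.9] [558.353 -67.192 230.   ]
mid S 0.65 [375.3 246.9] [ 576.476 -212.467  230.   ]
mid T 0.77 [439.  246.7] [ 574.653 -212.572  230.   ]
right S 0.69 [453.1 289.7] [ 580.43  -362.441  230.   ]
right T 0.83 [527.  240.5] [ 582.665 -358.763  230.   ]
245 [ 97  74  57  57  59  59  88 123 137 135 133 137 139 134 136 135 136 138
 137 138 138 114  96  95  94  97  95  94  95  95  94  66]
255 [ 97  96  77  55  59  60  58  80 124 137 136 136 138 144 139 137 137 138
 139 139 140 139 117  99  94  95  94  96  95  96  95  96]
265 [ 96  99  96  78  56  59  58  58  78 126 139 138 139 141 141 142 138 136
 139 141 140 141 140 125 100  94  93  96  95  95  95  95]
275 [ 95  98  97  99  96  96  96  95  97  95 130 142 141 143 143 143 141 140
 139 139 143 145 142 141 127 104  92  96  97  95  96  98]
352 [134 136 136 133 140 151 154 153 152 155 154 153 154 153 156 157 152 135
 133 136 136 134 135 135 137 136 134 136 137 137 136 135 137 136 135 139
 138 138 140 138 141 142 142 142 142 141 145 144 144 143 146 145 145 146
 144 143 145 144 102  84 136 144 104  92  98  97  97  97  96  97  96  99]
356 [137 139 136 140 146 153 155 154 154 156 155 156 155 156 157 155 147 139
 136 137 138 135 141 140 137 137 139 138 139 140 137 140 138 138 139 139
 138 140 140 138 138 140 138 139 139 139 138 139 138 140 139 139 139 138
 138 139 142 140 100 132 144 143 105  96  97  94  98  98  96  98  96  98]
```

```bash
python3 - <<'E'
from h import *
goto(bath(-110,0,283.5,.087,(558,-69)),.087)
E
```

```text
turn [ 0.    -0.    -2.513] then shift [-7.331 -1.162 -0.384] dist 371.63668800639664
turn [-0.    -0.    18.431] then shift [ 7.331  1.162 -0.384] dist 371.63668800639664
```

Emit:
send_rows:
  series:
    - [0,0,-0.5,0,0,-0.08,0]
    - [0,0,-0.5,0,0,-0.08,0]
    - [0,0,-0.5,0,0,-0.08,0]
    - [0,0,-0.5,0,0,-0.08,0]
    - [0,0,-0.51,0,0,-0.08,0]
    - [0,0,0,-0.3,-0.048,0,0]
    - [0,0,0,-0.5,-0.079,0,0]
    - [0,0,0,-0.7,-0.111,0,0]
    - [0,0,0,-0.7,-0.111,0,0]
    - [0,0,0,-0.7,-0.111,0,0]
    - [0,0,0,-0.7,-0.111,0,0]
    - [0,0,0,-0.7,-0.111,0,0]
    - [0,0,0,-0.7,-0.111,0,0]
    - [0,0,0,-0.7,-0.111,0,0]
    - [0,0,0,-0.7,-0.111,0,0]
    - [0,0,0,-0.5,-0.079,0,0]
    - [0,0,0,-0.43,-0.068,0,0]
    - [0,0,0,0,0,0,0]
    - [0,0,0,0,0,0,0]
    - [0,0,0,0,0,0,0]

```text
t: 15.7
tcp_pos: [447.9, -78.1, 284.3]
eef_rot: [-0.0, 0.676, 0.737, 0.0]
force: [0.5, 0.2, -2.0]
opening: 12.4
gripper_force: 50.2
```

```bash
python3 - <<'E'
from h import *
S=camera("side");T=camera("top");s=env.read_state();print(s["tcp_pos"],s["force"],s["opening"],s["joints"])
m=mark_of(S,"basket")
rs=[]
for c in(S,T):
    m=mark_of(c,"basket"); h=mark_of(c,"hook_left")
    if m: rs.append(ray(c,m[0]["centre"])); print("basket",round(m[0]["confidence"],2),onz(c,m[0]["centre"],s["tcp_pos"][2]-110))
    if h: print("hook",round(h[0]["confidence"],2),onz(c,h[0]["centre"],230))
if len(rs)==2: print(tri(rs))
goto(bath(-110,0,255.6,.087,(558,-69)),.087)
E
```

```text
[448.105 -77.875 284.366] [-0.517  0.066 -2.135] 12.562299805058975 [-0.433  0.163  1.393  0.     1.586 -0.521]
basket 0.88 [439.849 -77.813 174.366]
hook 0.91 [563.087 -70.087 230.   ]
hook 0.58 [557.685 -67.508 230.   ]
turn [ 0.  0. -0.] then shift [-0.007  0.003  0.575] dist 28.73947616624752
turn [ 0.    -0.    20.944] then shift [ 0.007 -0.003  0.575] dist 28.73947616624752
```

Emit:
send_rows:
  series:
    - [0,0,0,0,0,0.2,0]
    - [0,0,0,0,0,0.2,0]
    - [0,0,0,0,0,0.17,0]
    - [0,0,0,0,0.15,0,0]
    - [0,0,0,0,0.2,0,0]
    - [0,0,0,0,0.25,0,0]
    - [0,0,0,0,0.25,0,0]
    - [0,0,0,0,0.25,0,0]
    - [0,0,0,0,0.25,0,0]
    - [0,0,0,0,0.25,0,0]
    - [0,0,0,0,0.25,0,0]
    - [0,0,0,0,0.2,0,0]
    - [0,0,0,0,0.15,0,0]
    - [0,0,0,0,0,0,0]
    - [0,0,0,0,0,0,0]

```text
t: 17.55
tcp_pos: [557.8, -68.9, 255.8]
eef_rot: [-0.0, 0.676, 0.737, -0.0]
force: [0.2, -0.3, -2.9]
opening: 12.7
gripper_force: 50.2
```

```bash
python3 - <<'E'
from h import *
S=camera("side");T=camera("top");s=env.read_state();print(s["tcp_pos"],s["force"],s["opening"])
for c in(S,T):
    m=mark_of(c,"basket")
    for x in m[:2]: print("basket",round(x["confidence"],2),onz(c,x["centre"],146))
    h=mark_of(c,"hook_left")
    if h: print("hook",round(h[0]["confidence"],2),onz(c,h[0]["centre"],230))
    m=mark_of(c,"hung_basket")
    for x in m[:2]: print("hung",round(x["confidence"],2),onz(c,x["centre"],120))
E
```

```text
[557.497 -69.033 255.992] [-0.407  0.147 -2.398] 12.466710035969903
basket 0.94 [556.397 -66.13  146.   ]
basket 0.31 [ 665.163 -134.185  146.   ]
hook 0.8 [557.963 -63.964 230.   ]
hung 0.77 [ 563.163 -219.038  120.   ]
hook 0.46 [ 582.504 -358.423  230.   ]
hung 0.42 [761.787 -49.682 120.   ]
```

No contact on the way in, and the basket is at (556,-66) on the hook axis. I'll lower slowly.

Emit:
send_rows:
  series:
    - [0,0,0,0,0,0.15,0]
    - [0,0,0,0,0,0.15,0]
    - [0,0,0,0,0,0.1,0]
    - [0,0,0,0,0,0.06,0]
    - [0,0,0,0,0,0,0]
    - [0,0,0,0,0,0,0]

```text
t: 18.55
tcp_pos: [557.9, -69.0, 232.9]
eef_rot: [0.0, 0.676, 0.737, 0.0]
force: [0.4, 0.0, -2.6]
opening: 12.4
gripper_force: 50.2
```

Emit:
send_rows:
  series:
    - [0,0,0,0,0,0.03,0]
    - [0,0,0,0,0,0,0]

```text
t: 18.75
tcp_pos: [557.8, -69.0, 231.3]
eef_rot: [0.0, 0.676, 0.737, -0.0]
force: [-0.8, -1.1, -2.1]
opening: 12.4
gripper_force: 50.2
```

Emit:
send_rows:
  series:
    - [0,0,0,0,0,0.02,0]
    - [0,0,0,0,0,0,0]

```text
t: 18.95
tcp_pos: [557.8, -69.0, 230.2]
eef_rot: [-0.0, 0.676, 0.737, -0.0]
force: [0.1, 0.4, -2.3]
opening: 12.3
gripper_force: 50.2
```

Emit:
send_rows:
  series:
    - [0,0,0,0,0,0.02,0]
    - [0,0,0,0,0,0,0]

```text
t: 19.15
tcp_pos: [557.9, -69.0, 229.6]
eef_rot: [0.0, 0.676, 0.737, 0.0]
force: [-0.3, -0.6, 0.1]
opening: 12.2
gripper_force: 50.4
```

Emit:
send_rows:
  series:
    - [0,0,0,0,0,0.02,0]
    - [0,0,0,0,0,0,0]

```text
t: 19.35
tcp_pos: [558.0, -69.1, 229.5]
eef_rot: [0.001, 0.676, 0.737, 0.0]
force: [-1.1, 0.2, 5.9]
opening: 12.2
gripper_force: 51.2
```

Emit:
send_rows:
  series:
    - [0,0,0,0,0,-0.02,0]
    - [0,0,0,0,0,0,0.2]
    - [0,0,0,0,0,0,0.3]
    - [0,0,0,0,0,0,0.4]
    - [0,0,0,0,0,0,0.5]
    - [0,0,0,0,0,0,0.5]
    - [0,0,0,0,0,0,0.5]
    - [0,0,0,0,0,-0.1,0.5]
    - [0,0,0,0,0,-0.2,0.5]
    - [0,0,0,0,0,-0.3,0.5]
    - [0,0,0,0,0,-0.5,0.5]
    - [0,0,0,0,0,-0.5,0.5]
    - [0,0,0,0,0,-0.5,0.5]
    - [0,0,0,0,-0.5,0,0.5]
    - [0,0,0,0,-0.6,0,0.5]
    - [0,0,0,0,-0.6,0,0.5]
    - [0,0,0,0,-0.6,0,0.5]
    - [0,0,0,0,-0.6,0,0.5]
    - [0,0,0,0,-0.5,0,0.5]
    - [0,0,0,0,0,0,0.5]

```text
t: 21.35
tcp_pos: [386.6, -83.6, 335.9]
eef_rot: [0.001, 0.676, 0.737, 0.0]
force: [0.4, -0.5, 0.1]
opening: 42.8
gripper_force: 0.0
```

```bash
python3 - <<'E'
from h import *
s=env.read_state();print(s["t"],s["tcp_pos"],s["force"],s["opening"])
S=camera("side");T=camera("top")
for k,z in(("basket",120),("hung_basket",120),("tray",0),("hotplate",0)):
    rs=[]
    for c in(S,T):
        for x in mark_of(c,k)[:1]: rs.append(ray(c,x["centre"]));print(k,round(x["confidence"],2),np.round(x["centre"]),onz(c,x["centre"],z))
    if len(rs)==2: print("  tri",*tri(rs))
b=silhouettes(S,"basket"); print([(np.round(x["box"]),round(x["confidence"],2)) for x in b])
# expected outline of a level basket on the left hook
P=[pix(S,bath(x,y,120+z,.087,(558,-69))) for x in(-45,45) for y in(-40,40) for z in(0,55)]+[pix(S,bath(x,y,262,.087,(558,-69))) for x in(-7,7) for y in(-37,37)]
P=np.array(P);print("expected",P.min(0),np.ptp(P,0))
if b:
    m=np.zeros((480,640),np.uint8);cv2.fillConvexPoly(m,cv2.convexHull(P[:8].astype(np.float32)).astype(int),1)
    print("box-part IoU",[(x["mask"]&(m>0)).sum()/m.sum() for x in b])
from time import sleep
g1=S["img"].astype(int);g2=camera("side")["img"].astype(int);print("motion",abs(g1-g2)[180:340,240:440].mean(),abs(g1-g2)[:100].mean())
E
```

```text
21.35 [386.561 -83.556 335.875] [ 0.384 -0.489  0.081] 42.83893334097613
basket 0.68 [304. 268.] [551.797 -65.253 120.   ]
basket 0.59 [344. 260.] [559.708 -61.056 120.   ]
  tri [558.404 -60.279 114.178] [1.9092105171543354, 1.9092105171544285]
hung_basket 0.74 [368. 303.] [ 565.378 -212.017  120.   ]
hung_basket 0.91 [427. 249.] [ 577.829 -220.572  120.   ]
  tri [ 571.949 -215.662  120.538] [7.39332212721594, 7.393322127215732]
tray 0.61 [310. 318.] [558.118 -68.51    0.   ]
tray 0.4 [166. 307.] [469.136 317.351  -0.   ]
  tri [560.86  185.355 -77.583] [176.63743348987649, 176.63743348987654]
hotplate 0.68 [438. 397.] [ 583.447 -359.252    0.   ]
hotplate 0.7 [476. 247.] [ 588.261 -357.499    0.   ]
  tri [ 587.524 -357.973   -3.743] [1.2738266701292478, 1.2738266701293428]
[(array([272., 194.,  69.,  94.]), 0.62)]
expected [273.419 190.949] [68.256 97.49 ]
box-part IoU [np.float64(0.9239935587761675)]
motion 1.0530416666666667 1.9324583333333334
```

The basket's outline matches a level basket on the left hook to within 3 px. I'll let it settle for a moment, then hand in.

Emit:
send_rows:
  series:
    - [0,0,0,0,0,0,0.5]
    - [0,0,0,0,0,0,0.5]
    - [0,0,0,0,0,0,0.5]
    - [0,0,0,0,0,0,0.5]
    - [0,0,0,0,0,0,0.5]
    - [0,0,0,0,0,0,0.5]
    - [0,0,0,0,0,0,0.5]
    - [0,0,0,0,0,0,0.5]
    - [0,0,0,0,0,0,0.5]
    - [0,0,0,0,0,0,0.5]

```text
t: 22.95
tcp_pos: [388.5, -83.7, 334.3]
eef_rot: [-0.0, 0.676, 0.737, -0.0]
force: [-0.8, -0.6, -0.5]
opening: 42.7
gripper_force: 0.0
```

```bash
python3 - <<'E'
from h import *
S=camera("side");b=silhouettes(S,"basket");print([np.round(x["box"]) for x in b])
print(env.finish_job())
E
```

```text
[]
the job is handed in; nothing more can be done
None
```

The job is handed in at about 23 s: the lever was pushed to its stop with the basket still in the bath, and the basket then hung on the left hook over the tray; its outline matched a level basket to about 3 px, but the network's last basket check just before hand-in came back empty.

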